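# Hang the long glass sinker on the force sensor's snap hook

## Task

Hang the longer of the two glass sinkers by its wire loop in the snap hook on the front of the force-sensor stand: thread the loop over the hook's nose, press its top wire down through the sprung gate and let the gate snap shut above it, then let go so that the sinker hangs still. Loop and sensor are delicate: grip the loop lightly (no more than 40 N a finger) and never load the hook or its stand with more than 15 N. Leave the shorter sinker and the other things alone.

Things in the scene. Friction and masses are not known exactly. Their poses are not given: they have to be found in the camera images.
- long_sinker_glass (a point): Centre of the glass of the LONGER sinker, 35 mm above its underside: a clear glass cylinder 38 mm across, 70 mm tall, dark steel core, steel cap (39 mm across, 8 mm thick) and a wire loop on top. It stands upright on the worktop: 150 mm tall in all, about 0.13 kg.
- long_sinker_loop (a point): Middle of the top wire of its loop (6 mm steel wire), 147 mm above the underside. Rectangular upright loop, 47 mm wide outside, 35 inside, clear height 66; y along the top wire, x through the opening. Straight side wires at y = +-20.5 mm; top wire's ends 4 mm lower. Grip both side wires from outside at the top corners, fingers closing along y; both fingers' forces added stay under 80 N.
- short_sinker_glass (a point): Centre of the glass of the SHORTER sinker, to be left alone: same build and same loop, but its glass is only 40 mm tall (120 mm in all, top wire 117 mm above the underside). This point is 20 mm above its underside.
- stand: Fixed force-sensor stand: dark foot plate 90 x 100 x 12 mm, steel column, aluminium sensor block (34 mm wide, top 220 mm above the worktop) with a snap hook on its front. Origin on the worktop below the block; -x is its front, to which the hook points. The hook, 8 mm round bar, is a J in the plane y = 0. All contact forces on the stand together stay under 15 N.
- hook_mouth (a point): Point in the hook's mouth where the loop's top wire should go straight down: 75.5 mm in front of the stand's origin, 215 mm up, level with the shut gate; axes as the stand's. Sensor block begins 60 mm behind (+x). A wire pushed down here passes the gate's end 26 to 31 mm below. To thread: from the front, loop's y along the stand's y, top wire 13 mm above this level, nose passing through the loop.
- hook_nose (a point): Top of the hook's open nose, 14.5 mm in front (-x) of hook_mouth; the bar's round end stands 4 mm above this point. Below it the hook reaches down to its lowest underside, 47 mm below this point.
- hook_seat (a point): Centre of the loop's top wire when it lies at rest in the bottom of the hook, 36 mm below hook_mouth.
- extractor_axis (a point): Foot, on the worktop, of the axis of the big dark round extractor at the left, an obstacle: about 0.3 m across, with tall equipment above it, so go round it and not over it: keep the gripper 0.22 m or more from this upright axis when swinging in from the left (draw back to about 0.33 m from the robot's axis). A cabinet hangs 0.5 m up at the far right.
- gate (a joint): Angle of the hook's sprung gate (6 mm bar, 34 mm long, hinged 30.5 mm behind hook_mouth, its free end at the nose): 0 shut, grows as it is pressed down, to 1.3 rad; takes 2 to 5 N and springs shut by itself.

How it is judged:
By the outcome, as a careful person would: the job done as asked, in the order asked, and still so for the second after the job is handed in, with the robot touching nothing.
It also fails if it takes over 51 s, if anything falls off the work surface, if the arm or the gripper's body presses on something with over 40 N, if the wrist force passes 120 N, or if a joint passes its speed limit or range.

## Robot

A 7-joint arm with a two-finger parallel gripper is mounted at the origin on a cart in front of the work surface, level with it; the furniture and walls round the work are solid. World frame = base frame: x ahead of the robot, y to its left, z up, the work surface at z = 0. Lengths are in m, angles in rad, forces in N, time in s.
With the tool pointing down it reaches from about 0.425 to 0.925 m from the base axis. Payload 6.8 kg.
Tool frame: the origin (TCP) lies on the centre line of the jaws, within the pads' length; the fingertips stand 17 mm ahead of it and the grasp point (between the pads) lies 2 mm behind it; z points along the fingers, x is the direction in which the jaws open and shut, and the axes are right-handed (so a half turn about z gives the same grasp; the last joint's range is limited). The gripper opens to 85 mm and grips with 20 to 120 N. Pads are 22 mm wide; open, the fingers measure 114 mm over their backs; the gripper's body (76 mm by 85 mm) begins 54 mm behind the grasp point. The pads swing forward as they close: fully open they stand 13 mm farther back than shut.
Start: joints at [-1.339, 0.477, 0.022, 1.555, -0.011, 1.109, -0.083], TCP at [0.225, 0.636, 0.248] pointing down, gripper open.
Joint ranges: [-2.96, 2.96], [-0.34, 2.1], [-1.41, 1.46], [0.24, 2.44], [-1.37, 4.51], [0.17, 1.92], [-2.96, 2.96]. Speed limits (rad/s): [2.39, 2.39, 3.14, 3.14, 3.14, 3.14, 3.14].

## Interface

Orientations are given as a rotation vector (axis times angle).
In Python, from bench import r gives the robot as it stands.
- The arm moves only by the tool arm_command, never from a script. Its argument "increments" is a list of rows, each a list of 3 entries, a list of its own where there are three numbers: the shift along the world's x, y, z in m, then the turn, a rotation vector about the world's x, y, z in rad, then the opening in per cent of the stroke, from 0 (shut) to 100 (fully open). A call has 1 to 10 rows; each row is the pose to reach, as a shift and turn from the pose commanded when the call began; what a row does not reach only later rows make up. A row lasts 1/10 s, in which the tool goes at most 50 mm and 8.59 degrees, less where a joint would pass 70% of its speed; a pose out of reach is approached as far as the arm can. A call with a gripper value outside its range is refused whole. The fingers move at their own pace and stop on an object; "newtons" is the grip in N (left out, the last holds). Time passes only in rows, so rows that repeat a pose let the fingers close. It gives the time, the measured TCP pose, the force and the opening at its end, in the units of the state.
- r.get_obs(): the state, without advancing time (a new reading comes with each control period).
- r.grab_frame(name): name is "scene" or "top" or "wrist"; returns the picture (420x560x3 uint8, blue, green, red); there is no depth.
- r.camera_model(name): a dict with "camera_matrix" (3x3 intrinsics, pixels), "camera_from_world" (4x4, takes a point from world to camera coordinates). Camera axes: x right, y down, z forward; pixel columns grow to the right and rows downward; lengths in m; the calibration is good to about 2 mm. The wrist camera is an equidistant fisheye: a pixel r from the principal point sees the ray r / f radians off the axis. A picture is of the moment at which its call begins: read the wrist's pose just before it. camera_model takes no time and is no camera call; for the wrist camera it gives the pose at the moment of the call.
- r.hand_in(): hands the job in, once; it reports no verdict.
The state is a dict: "clock": time; "joints": joint angles; "qvel": joint speeds; "tau": joint torques, N m; "tcp_pos": TCP position; "orientation": TCP orientation; "contact_force": force on the tool from outside, world axes, zero at the start; "moment": the same for the moment, N m; "grip_width": finger opening in m.
Only numpy, scipy, OpenCV 4.12 (cv2) and the standard library are available. Lean on these libraries where they do the work, as an engineer would, in place of code of your own. Each camera call takes 0.05 s, during which the arm holds its last target. There are 200 camera calls.

## Working session

There is one attempt and no reset: what is moved stays moved. The work goes in short steps, Python scripts to look and compute and a tool call to move; the robot and the scene stay as the last step left them, time stands still between calls to the robot, and variables do not carry over. Pictures are saved under pics/ and viewed, about 8 in all and at most 12, crops included, and the job is handed in when it is done.

Besides the shell and the picture viewer there is one more tool, called as a command line: name --argument value ..., lists and objects as JSON in quotes. arm_command: Moves the arm, as the interface text tells. Its arguments: {"type":"object","properties":{"increments":{"type":"array","items":{"type":"array"}},"newtons":{"type":"number"}},"required":["increments"]}

```bash
mkdir -p pics; ls
python3 - <<'E'
from bench import r
import cv2,numpy as np
o=r.get_obs(); print({k:np.round(v,3).tolist() for k,v in o.items()})
for n in("scene","top"):
    cv2.imwrite(f"pics/{n}0.png",r.grab_frame(n)); m=r.camera_model(n); print(n,np.round(m["camera_matrix"],1).tolist(),np.round(m["camera_from_world"],3).tolist())
E
```

```text
pics
{'clock': 0.0, 'joints': [-1.339, 0.478, 0.022, 1.556, -0.011, 1.109, -0.083], 'qvel': [-0.001, -0.0, 0.001, -0.001, -0.001, -0.001, -0.001], 'tau': [-0.0, -59.645, 1.608, -28.119, 0.012, 0.009, -0.0], 'tcp_pos': [0.225, 0.636, 0.247], 'orientation': [2.564, 1.813, -0.002], 'contact_force': [0.087, -0.274, 1.062], 'moment': [0.037, 0.019, 0.011], 'grip_width': 0.085}
scene [[483.4, 0.0, 282.1], [0.0, 483.4, 207.0], [0.0, 0.0, 1.0]] [[0.515, -0.857, 0.016, -0.291], [-0.534, -0.335, -0.777, 0.383], [0.671, 0.391, -0.63, 0.673], [0.0, 0.0, 0.0, 1.0]]
top [[442.1, 0.0, 284.5], [0.0, 442.1, 205.9], [0.0, 0.0, 1.0]] [[-0.01, -1.0, -0.005, -0.022], [-0.994, 0.011, -0.113, 0.531], [0.113, 0.004, -0.994, 0.952], [0.0, 0.0, 0.0, 1.0]]
```

View pics/scene0.png

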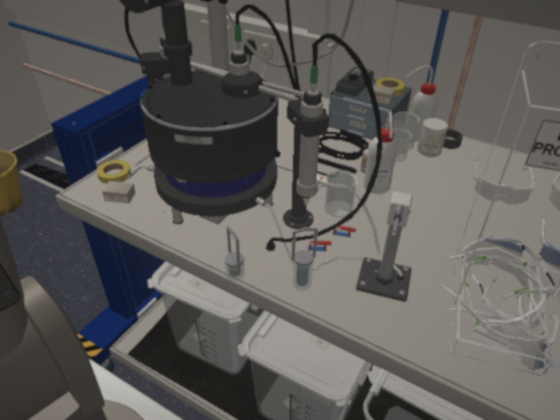

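View pics/top0.png

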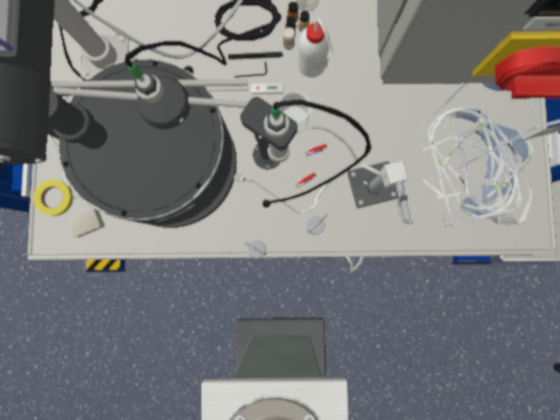

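The scene view shows two sinkers, at about (234,262) and (303,268), with the stand foot at (385,278). In the top view the sinkers are at (257,248) and (316,222), the stand plate at (375,185) and the hook at (404,205). I'll crop in closer.

Run:
```python
import cv2,numpy as np
s=cv2.imread("pics/scene0.png");t=cv2.imread("pics/top0.png")
a=cv2.resize(s[185:305,215:415],None,fx=4,fy=4,interpolation=cv2.INTER_CUBIC)
b=cv2.resize(t[140:265,235:435],None,fx=4,fy=4,interpolation=cv2.INTER_CUBIC)
cv2.imwrite("pics/sc.png",a);cv2.imwrite("pics/tc.png",b)
```

```text
(no output)
```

View pics/sc.png

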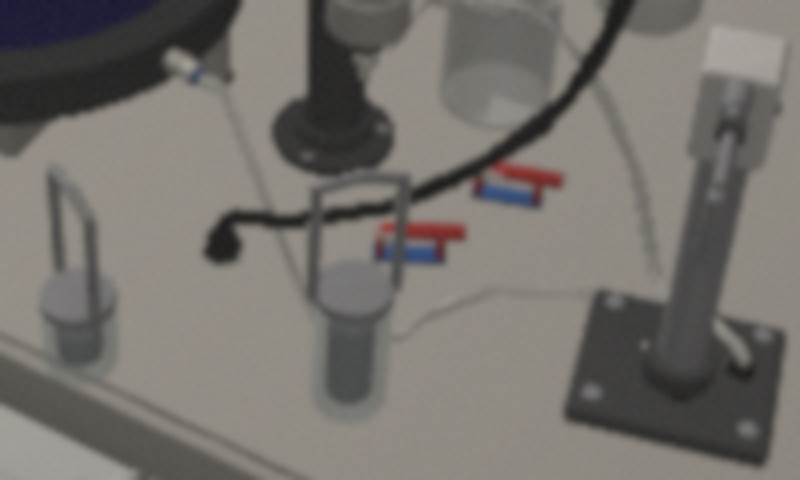

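View pics/tc.png

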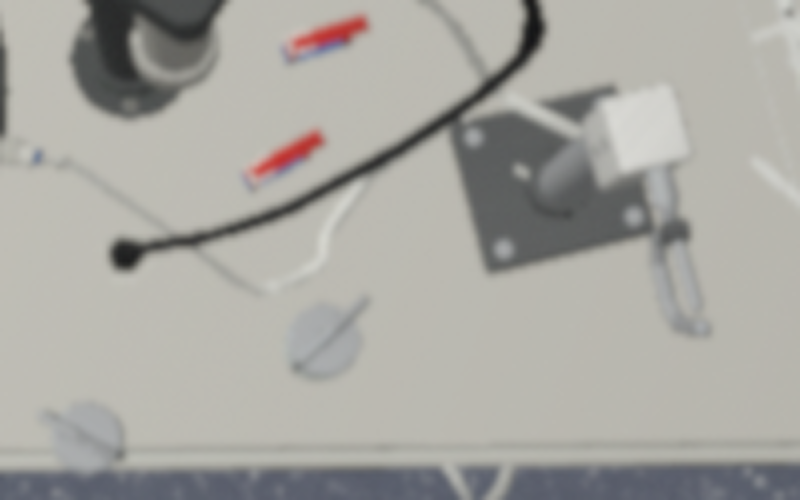

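The longer sinker is the right one. Crop pixels: its loop runs (297,367) to (367,298) in the top view, the stand plate and block are at (640,130), and the hook tip is near (700,328). Next I triangulate these.

```bash
cat > h.py <<'E'
from bench import r
import cv2,numpy as np
def ray(n,px,m=None):
    m=m or r.camera_model(n);K=np.array(m["camera_matrix"]);T=np.array(m["camera_from_world"]);R=T[:3,:3]
    x=(px[0]-K[0,2])/K[0,0];y=(px[1]-K[1,2])/K[1,1];d=np.array([x,y,1.])
    if n=="wrist":
        a=np.hypot(x,y);d=np.array([x/a*np.sin(a),y/a*np.sin(a),np.cos(a)]) if a>1e-9 else np.array([0,0,1.])
    return -R.T@T[:3,3],R.T@d/np.linalg.norm(d)
def onz(n,px,z,m=None):
    c,d=ray(n,px,m);return c+d*(z-c[2])/d[2]
def tri(rays):
    A=0;b=0
    for c,d in rays:
        P=np.eye(3)-np.outer(d,d);A=A+P;b=b+P@c
    p=np.linalg.solve(A,b);return p,[np.linalg.norm((np.eye(3)-np.outer(d,d))@(p-c)) for c,d in rays]
E
python3 - <<'E'
from h import *
np.set_printoptions(precision=4,suppress=True)
S=lambda a,b:(215+(a-1.5)/4,185+(b-1.5)/4); T=lambda a,b:(235+(a-1.5)/4,140+(b-1.5)/4)
for nm,z,pts in(("loop ends z.143",.145,[(297,367),(367,298)]),("cap",.078,[(323,342)]),("plate",.012,[(450,123),(490,272),(650,232),(615,88)]),("block",.22,[(585,105),(668,85),(690,155),(608,175)]),("nose",.217,[(703,328)]),("short",.05,[(87,437)])):
    q=np.array([onz("top",T(*p),z) for p in pts]); print("top",nm,q[:,:2].tolist(),q.mean(0))
for nm,z,pts in(("loop ends",.144,[(315,190),(405,180)]),("cap",.078,[(352,290)]),("bottom",0,[(347,395)]),("plate",.012,[(602,290),(787,332),(762,465),(565,415)]),("block",.22,[(708,25),(788,35),(778,80),(697,70)]),("nose",.217,[(716,195)])):
    q=np.array([onz("scene",S(*p),z) for p in pts]); print("scene",nm,q[:,:2].tolist(),q.mean(0))
print("extr top z~.2",onz("top",(143,135),.25),onz("scene",(213,185),0.03))
E
```

```text
top loop ends z.143 [[0.4675407678131088, -0.07494469031660428], [0.5009007894672929, -0.10969386006987761]] [ 0.4842 -0.0923  0.145 ]
top cap [[0.48424119952680134, -0.09222004426874564]] [ 0.4842 -0.0922  0.078 ]
top plate [[0.6131786212830438, -0.1712387326916166], [0.5274410928275172, -0.19158791645827292], [0.5492584601054766, -0.28275051924985556], [0.6324535249730558, -0.2660012870746564]] [ 0.5806 -0.2279  0.012 ]
top block [[0.58029785108684, -0.20303930687333518], [0.589071548816549, -0.24082645922141044], [0.5569078251717027, -0.24942575994648233], [0.5482036748363966, -0.21225196887237255]] [ 0.5686 -0.2264  0.22  ]
top nose [[0.4790899008732583, -0.2528103424497931]] [ 0.4791 -0.2528  0.217 ]
top short [[0.43630175086236084, 0.03383804256615557]] [0.4363 0.0338 0.05  ]
scene loop ends [[0.47177655638883076, -0.07738079407268772], [0.4992304333785452, -0.10857818117978263]] [ 0.4855 -0.093   0.144 ]
scene cap [[0.48454287545277475, -0.092543288386016]] [ 0.4845 -0.0925  0.078 ]
scene bottom [[0.4887420360924385, -0.09118022410851007]] [ 0.4887 -0.0912  0.    ]
scene plate [[0.6128539547267235, -0.17368727741804238], [0.6349723776885734, -0.26634461458505143], [0.5445274617238747, -0.2854965183719818], [0.5237632682448706, -0.19267690520321717]] [ 0.579  -0.2296  0.012 ]
scene block [[0.581303097907689, -0.20932070934828964], [0.5930705222073557, -0.24147345190650363], [0.5606348613221881, -0.24838553850150516], [0.5488109499950798, -0.21685355582877555]] [ 0.571 -0.229  0.22 ]
scene nose [[0.48155820318246223, -0.2513838646414023]] [ 0.4816 -0.2514  0.217 ]
extr top z~.2 [0.6339 0.2188 0.25  ] [0.6275 0.232  0.03  ]
```

arm_command --increments '[[[-0.014,-0.047,0.0],[0,0,-0.13],100],[[-0.028,-0.094,0.0],[0,0,-0.26],100],[[-0.042,-0.141,0.0],[0,0,-0.39],100],[[-0.055,-0.188,0.0],[0,0,-0.52],100],[[-0.069,-0.234,0.0],[0,0,-0.65],100],[[-0.083,-0.281,0.0],[0,0,-0.78],100],[[-0.095,-0.326,0.0],[0,0,-0.91],100],[[-0.052,-0.349,0.0],[0,0,-1.04],100],[[-0.014,-0.376,0.0],[0,0,-1.17],100],[[0.02,-0.408,0.0],[0,0,-1.3],100]]' --newtons 30

```text
clock: 1.1
tcp_pos: [0.2461, 0.2275, 0.2486]
orientation: [-3.138, 0.115, -0.001]
contact_force: [0.7, 0.4, 0.4]
grip_width: 0.0855
```

arm_command --increments '[[[0.028,-0.036,0.0],[0,0,-0.09],100],[[0.052,-0.076,0.0],[0,0,-0.18],100],[[0.071,-0.119,0.0],[0,0,-0.27],100],[[0.083,-0.164,0.0],[0,0,-0.36],100],[[0.09,-0.21,0.0],[0,0,-0.45],100],[[0.114,-0.248,0.0],[0,0,-0.54],100],[[0.154,-0.278,0.0],[0,0,-0.63],100],[[0.194,-0.302,0.0],[0,0,-0.7],100],[[0.23,-0.318,0.0],[0,0,-0.75],100],[[0.2385,-0.32,0.0],[0,0,-0.75],100]]'

```text
clock: 2.1
tcp_pos: [0.4866, -0.0934, 0.2478]
orientation: [2.876, -1.253, 0.004]
contact_force: [-0.8, 1.0, 0.8]
grip_width: 0.0856
```

Run:
```python
from h import *
o=r.get_obs();print(o["clock"],o["tcp_pos"],o["orientation"],o["joints"])
m=r.camera_model("wrist");f=r.grab_frame("wrist");cv2.imwrite("pics/w1.png",f)
print(m["camera_matrix"],m["camera_from_world"])
```

```text
2.1 [ 0.48660465 -0.09341041  0.24784389] [ 2.87575453 -1.25266763  0.00374386] [-0.7494874   0.25551479  0.96629541  2.02074871 -0.24567635  0.98621154
 -0.48311592]
[[325.1922621    0.         276.74678321]
 [  0.         325.1922621  213.76870839]
 [  0.           0.           1.        ]] [[ 0.68045267 -0.73278397  0.00343658 -0.39969874]
 [-0.70639996 -0.65469115  0.2690327   0.24634931]
 [-0.19489295 -0.18549162 -0.96312491  0.45606648]
 [ 0.          0.          0.          1.        ]]
```

View pics/w1.png

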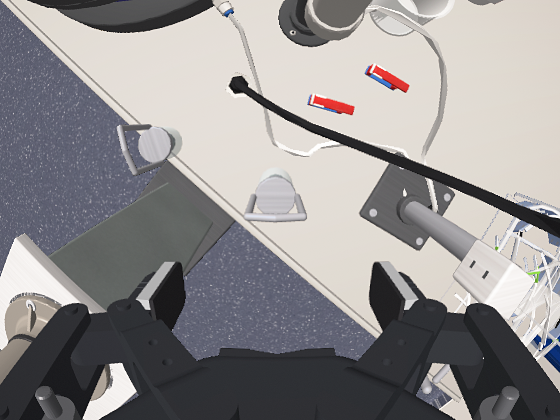

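Run:
```python
from h import *
for p in[(248,217),(304,217),(276,216)]: print(p,onz("wrist",p,.146))
for p in[(457,266),(492,225),(538,278),(500,322)]: print("blk",p,onz("wrist",p,.22))
o=r.get_obs()
R=cv2.Rodrigues(o["orientation"])[0];print(np.degrees(np.arctan2(R[1,0],R[0,0])),R[:,2])
```

```text
(248, 217) [ 0.47165938 -0.07646214  0.146     ]
(304, 217) [ 0.49961371 -0.10650699  0.146     ]
(276, 216) [ 0.48619772 -0.09096233  0.146     ]
blk (457, 266) [ 0.55154714 -0.17504732  0.22      ]
blk (492, 225) [ 0.58402072 -0.17333513  0.22      ]
blk (538, 278) [ 0.59325703 -0.24174497  0.22      ]
blk (500, 322) [ 0.55174561 -0.24412783  0.22      ]
-46.98642149503442 [-5.04846602e-04 -4.51242102e-03 -9.99989692e-01]
```

arm_command --increments '[[[-0.0014,0.0014,-0.03],[0,0,0],100],[[-0.0014,0.0014,-0.06],[0,0,0],100],[[-0.0014,0.0014,-0.09],[0,0,0],100],[[-0.0014,0.0014,-0.11],[0,0,0],100],[[-0.0014,0.0014,-0.11],[0,0,0],100],[[-0.0014,0.0014,-0.11],[0,0,0],70],[[-0.0014,0.0014,-0.11],[0,0,0],55],[[-0.0014,0.0014,-0.11],[0,0,0],45],[[-0.0014,0.0014,-0.11],[0,0,0],45],[[-0.0014,0.0014,-0.11],[0,0,0],45]]' --newtons 30

```text
clock: 3.15
tcp_pos: [0.4832, -0.0901, 0.1398]
orientation: [-2.88, 1.25, -0.004]
contact_force: [-0.4, -0.7, 6.7]
grip_width: 0.0455
```

arm_command --increments '[[[0,0,0],[0,0,0],40],[[0,0,0],[0,0,0],40],[[0,0,0],[0,0,0],40],[[0,0,0],[0,0,0],40],[[0,0,0],[0,0,0],40]]' --newtons 30

```text
clock: 3.65
tcp_pos: [0.4833, -0.0901, 0.1398]
orientation: [-2.88, 1.25, -0.004]
contact_force: [-1.0, 0.2, 7.4]
grip_width: 0.0455
```

arm_command --increments '[[[0,0,0.02],[0,0,0],40],[[0,0,0.045],[0,0,0],40],[[0,0,0.07],[0,0,0],40],[[-0.007,-0.02,0.085],[0,0,-0.05],40],[[-0.016,-0.045,0.085],[0,0,-0.13],40],[[-0.025,-0.075,0.085],[0,0,-0.22],40],[[-0.035,-0.105,0.085],[0,0,-0.31],40],[[-0.045,-0.135,0.085],[0,0,-0.4],40],[[-0.054,-0.158,0.085],[0,0,-0.48],40],[[-0.057,-0.169,0.085],[0,0,-0.519],40]]'

```text
clock: 4.65
tcp_pos: [0.4239, -0.2612, 0.224]
orientation: [-2.459, 1.955, -0.001]
contact_force: [-0.6, -0.7, -1.2]
grip_width: 0.0453
```

arm_command --increments '[[[0,0,0],[0,0,0],40],[[0,0,0],[0,0,0],40],[[0,0,0],[0,0,0],40]]'

```text
clock: 4.95
tcp_pos: [0.4258, -0.2577, 0.2232]
orientation: [-2.467, 1.944, 0.001]
contact_force: [-0.2, 0.8, -1.3]
grip_width: 0.0455
```

Run:
```python
from h import *
import json
o=r.get_obs();R=cv2.Rodrigues(o["orientation"])[0];print(o["tcp_pos"],np.degrees(np.arctan2(R[1,0],R[0,0])),R[:,2],o["contact_force"],o["joints"])
m=r.camera_model("wrist");f=r.grab_frame("wrist");cv2.imwrite("pics/w2.png",f)
s=r.grab_frame("scene");t=r.grab_frame("top")
cv2.imwrite("pics/s2.png",s);cv2.imwrite("pics/t2.png",t)
c=lambda i,x,y:cv2.resize(i[y:y+100,x:x+133],(532,400),interpolation=cv2.INTER_CUBIC)
a=cv2.resize(s[185:285,325:425],(400,400),interpolation=cv2.INTER_CUBIC);b=cv2.resize(t[150:250,345:445],(400,400),interpolation=cv2.INTER_CUBIC)
cv2.imwrite("pics/st2.png",np.hstack([a,b]))
json.dump({k:np.array(v).tolist() for k,v in m.items()},open("w2.json","w"))
```

```text
[ 0.42583403 -0.25770322  0.22318314] -76.46814699834387 [-9.84869281e-06  8.01031935e-04 -9.99999679e-01] [-0.21018766  0.78781997 -1.27568242] [-0.44629679  0.35727408  1.08168173  2.04482722 -0.38715869  0.96020086
 -0.49696949]
```

View pics/w2.png

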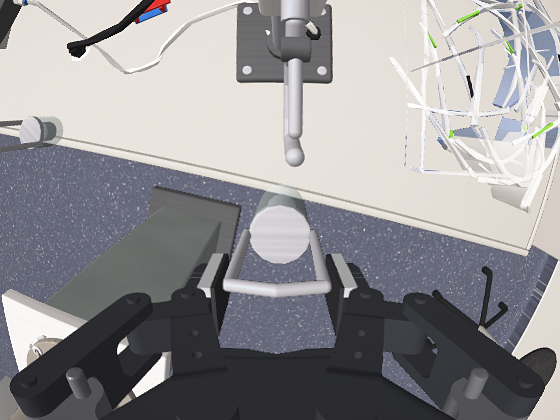

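View pics/st2.png

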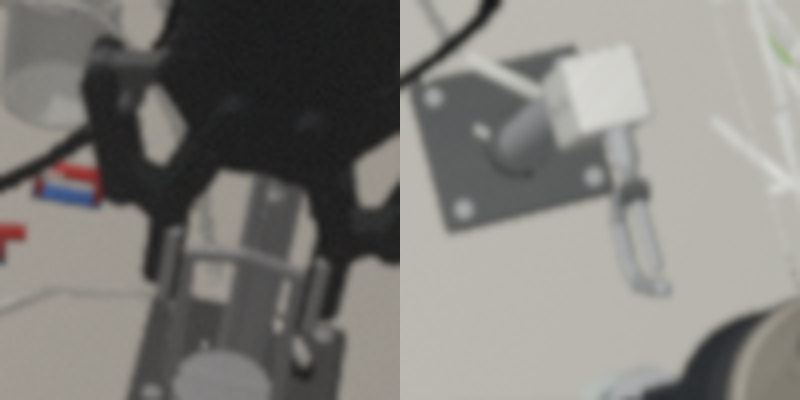

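The wrist view shows the sinker held: top wire middle at (278,292), cap at (280,233). The hook nose is at (294,157), the gate ring at (294,45) and the bar centreline at u≈293.

Run:
```python
from h import *
import json
m=json.load(open("w2.json"));tcp=np.array([.42583,-.2577,.2232])
a=np.radians(13.3);F=np.array([[np.cos(a),np.sin(a)],[-np.sin(a),np.cos(a)]])
for nm,p,z in(("nose",(294,157),.215),("ring",(294,45),.217),("wire",(278,291),.230),("wl",(228,288),.226),("wr",(328,288),.226),("cap",(280,233),.161)):
    q=onz("wrist",p,z,m);print(nm,q,"stand-axes rel tcp",F@(q-tcp)[:2])
for n in [onz("top",(345+665/4-100,150+287/4),.217)]: print("nose top",n,F@(n-tcp)[:2])
```

```text
nose [ 0.47941823 -0.25182633  0.215     ] stand-axes rel tcp [ 0.05350217 -0.00661183]
ring [ 0.52484013 -0.24073092  0.217     ] stand-axes rel tcp [ 0.1002583  -0.00626331]
wire [ 0.42558514 -0.25792456  0.23      ] stand-axes rel tcp [-0.00028995 -0.00016221]
wl [ 0.41954812 -0.23710322  0.226     ] stand-axes rel tcp [-0.00137511  0.0214895 ]
wr [ 0.42964913 -0.27926691  0.226     ] stand-axes rel tcp [-0.00124477 -0.02186705]
cap [ 0.42806597 -0.25878796  0.161     ] stand-axes rel tcp [ 0.00192571 -0.00157316]
nose top [ 0.47884988 -0.25436147  0.217     ] [ 0.05236585 -0.00894823]
```

arm_command --increments '[[[0.001,-0.003,0],[0,0,0],40],[[0.0016,-0.0066,0],[0,0,0],40],[[0.011,-0.0043,0],[0,0,0],40],[[0.021,-0.002,0],[0,0,0],40],[[0.031,0.0004,0],[0,0,0],40],[[0.041,0.0027,0],[0,0,0],40],[[0.051,0.005,0],[0,0,0],40],[[0.06,0.0072,0],[0,0,0],40],[[0.0665,0.0088,0],[0,0,0],40],[[0.0665,0.0088,0],[0,0,0],40]]'

```text
clock: 6.1
tcp_pos: [0.4926, -0.25, 0.2232]
orientation: [2.465, -1.947, 0.0]
contact_force: [-0.3, 0.2, -2.2]
grip_width: 0.0455
```

arm_command --increments '[[[0,0,0],[0,0,0],40],[[0,0,0],[0,0,0],40],[[0,0,0],[0,0,0],40]]'

```text
clock: 6.4
tcp_pos: [0.4911, -0.2506, 0.2234]
orientation: [-2.463, 1.949, 0.0]
contact_force: [0.4, 0.3, -1.9]
grip_width: 0.0457
```

Run:
```python
from h import *
o=r.get_obs();R=cv2.Rodrigues(o["orientation"])[0];print(o["tcp_pos"],np.degrees(np.arctan2(R[1,0],R[0,0])),R[:,2])
a=np.radians(13.3);F=np.array([[np.cos(a),np.sin(a)],[-np.sin(a),np.cos(a)]])
print("tcp ahead of nose",F@(o["tcp_pos"][:2]-np.array([.4794,-.2520])))
cv2.imwrite("pics/w3.png",r.grab_frame("wrist")[130:380,130:430])
```

```text
[ 0.49111561 -0.25058325  0.22336087] -76.70614209618843 [ 2.64704452e-05  2.26840994e-04 -9.99999974e-01]
tcp ahead of nose [ 0.01172731 -0.00131642]
```

View pics/w3.png

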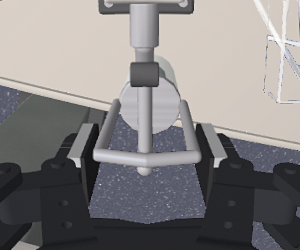

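The loop is over the nose, with the wire about 12 mm behind it and centred. I'll correct by 2.5 mm and press down slowly.

arm_command --increments '[[[0.0025,0.0006,0],[0,0,0],40],[[0.0025,0.0006,-0.003],[0,0,0],40],[[0.0025,0.0006,-0.006],[0,0,0],40],[[0.0025,0.0006,-0.009],[0,0,0],40],[[0.0025,0.0006,-0.012],[0,0,0],40],[[0.0025,0.0006,-0.015],[0,0,0],40],[[0.0025,0.0006,-0.018],[0,0,0],40],[[0.0025,0.0006,-0.021],[0,0,0],40],[[0.0025,0.0006,-0.024],[0,0,0],40],[[0.0025,0.0006,-0.024],[0,0,0],40]]'

```text
clock: 7.45
tcp_pos: [0.4937, -0.2498, 0.1989]
orientation: [2.464, -1.948, -0.001]
contact_force: [-0.8, 0.4, 1.8]
grip_width: 0.0457
```

Run:
```python
from h import *
o=r.get_obs();print(o["contact_force"],o["moment"])
a=np.radians(13.3);F=np.array([[np.cos(a),np.sin(a)],[-np.sin(a),np.cos(a)]])
print("tcp ahead of nose",F@(o["tcp_pos"][:2]-np.array([.4794,-.2520])))
```

```text
[-0.7921916   0.43678398  1.78419648] [0.1500662  0.21546704 0.00815924]
tcp ahead of nose [ 0.01443731 -0.00117483]
```

arm_command --increments '[[[0,0,-0.003],[0,0,0],40],[[0,0,-0.006],[0,0,0],40],[[0,0,-0.009],[0,0,0],40],[[0,0,-0.012],[0,0,0],40],[[0,0,-0.015],[0,0,0],40],[[0,0,-0.017],[0,0,0],40],[[0,0,-0.019],[0,0,0],40],[[0,0,-0.019],[0,0,0],40]]'

```text
clock: 8.25
tcp_pos: [0.4942, -0.2494, 0.1799]
orientation: [-2.465, 1.948, 0.0]
contact_force: [-0.1, 0.3, -1.3]
grip_width: 0.0457
```

arm_command --increments '[[[0,0,-0.001],[0,0,0],40],[[0,0,-0.002],[0,0,0],40],[[0,0,-0.003],[0,0,0],40],[[0,0,-0.004],[0,0,0],40],[[0,0,-0.004],[0,0,0],40]]'

```text
clock: 8.75
tcp_pos: [0.4941, -0.2497, 0.1762]
orientation: [2.464, -1.948, -0.0]
contact_force: [0.2, 0.1, -1.1]
grip_width: 0.0455
```

The force is back to −1.2 N, so the gate has snapped past the wire. I'll view it, then lower gently.

arm_command --increments '[[[0,0,-0.001],[0,0,0],40],[[0,0,-0.002],[0,0,0],40],[[0,0,-0.002],[0,0,0],40],[[0,0,-0.002],[0,0,0],40]]'

```text
clock: 9.15
tcp_pos: [0.4941, -0.2498, 0.1743]
orientation: [2.464, -1.948, 0.0]
contact_force: [-0.8, -0.4, -0.7]
grip_width: 0.0454
```

Run:
```python
from h import *
w=r.grab_frame("wrist")[130:380,130:430];s=r.grab_frame("scene")[150:290,330:470]
cv2.imwrite("pics/w4.png",np.hstack([cv2.resize(w,(480,400)),cv2.resize(s,(320,400)[:1]+(400,))]))
```

```text
(no output)
```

View pics/w4.png

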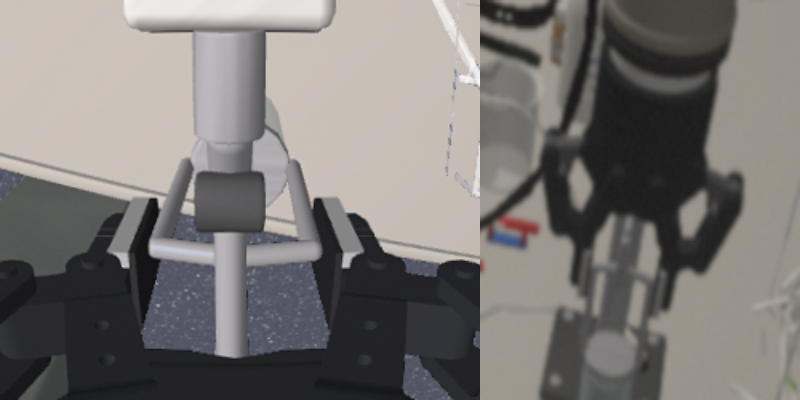

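The gate bar now lies above the wire (crop: bar at (230,300), wire passing beneath at y≈250). Next: lower by 1.5 mm, open and retreat upward.

arm_command --increments '[[[0,0,-0.001],[0,0,0],40],[[0,0,-0.0015],[0,0,0],40],[[0,0,-0.0015],[0,0,0],56],[[0,0,-0.0015],[0,0,0],62],[[0,0,-0.0015],[0,0,0],70],[[0,0,-0.0015],[0,0,0],80],[[0,0,-0.0015],[0,0,0],90],[[0,0,-0.0015],[0,0,0],90],[[0,0,-0.0015],[0,0,0],90]]'

```text
clock: 10.15
tcp_pos: [0.4941, -0.2498, 0.1728]
orientation: [2.464, -1.948, 0.0]
contact_force: [-0.1, -0.5, 0.6]
grip_width: 0.0767
```

arm_command --increments '[[[0,0,0.005],[0,0,0],90],[[0,0,0.02],[0,0,0],90],[[0,0,0.04],[0,0,0],90],[[0,0,0.06],[0,0,0],90],[[0,0,0.08],[0,0,0],90],[[0,0,0.1],[0,0,0],90],[[-0.03,-0.008,0.115],[0,0,0],90],[[-0.065,-0.016,0.12],[0,0,0],90],[[-0.065,-0.016,0.12],[0,0,0],90]]'

```text
clock: 11.05
tcp_pos: [0.4248, -0.2685, 0.2943]
orientation: [-2.456, 1.955, -0.0]
contact_force: [0.5, -0.6, 0.4]
grip_width: 0.0768
```

arm_command --increments '[[[0,0,0],[0,0,0],90],[[0,0,0],[0,0,0],90],[[0,0,0],[0,0,0],90],[[0,0,0],[0,0,0],90],[[0,0,0],[0,0,0],90],[[0,0,0],[0,0,0],90],[[0,0,0],[0,0,0],90],[[0,0,0],[0,0,0],90],[[0,0,0],[0,0,0],90],[[0,0,0],[0,0,0],90]]'

```text
clock: 12.05
tcp_pos: [0.429, -0.2658, 0.2928]
orientation: [-2.464, 1.949, -0.0]
contact_force: [-0.3, 0.3, -0.6]
grip_width: 0.0769
```

Run:
```python
from h import *
print(r.get_obs()["clock"])
a=r.grab_frame("wrist");b=r.grab_frame("top")[150:250,345:445]
cv2.imwrite("pics/w5.png",np.hstack([cv2.resize(a[0:280,140:440],(428,400)),cv2.resize(b,(370,400))]))
```

```text
12.05
```

View pics/w5.png

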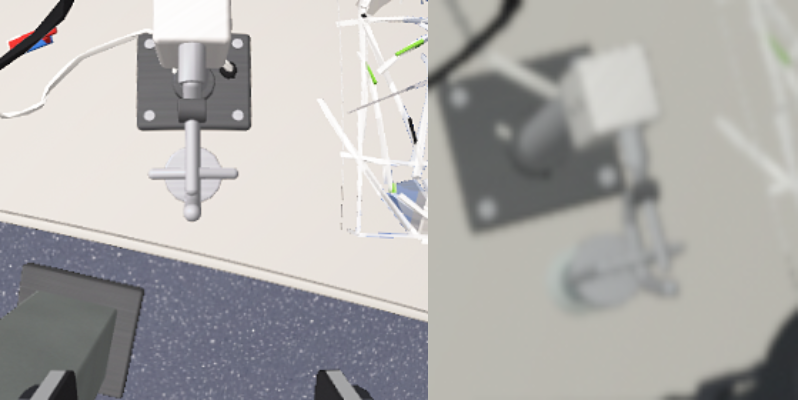

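The sinker hangs with the shut gate above its wire, and the gripper is clear. Before handing in I'll check that it is still.

arm_command --increments '[[[0,0,0],[0,0,0],90],[[0,0,0],[0,0,0],90],[[0,0,0],[0,0,0],90],[[0,0,0],[0,0,0],90],[[0,0,0],[0,0,0],90],[[0,0,0],[0,0,0],90],[[0,0,0],[0,0,0],90],[[0,0,0],[0,0,0],90],[[0,0,0],[0,0,0],90],[[0,0,0],[0,0,0],90]]'

```text
clock: 13.15
tcp_pos: [0.4291, -0.2658, 0.2928]
orientation: [-2.464, 1.948, -0.0]
contact_force: [0.1, -0.3, 0.1]
grip_width: 0.077
```

arm_command --increments '[[[0,0,0],[0,0,0],90],[[0,0,0],[0,0,0],90],[[0,0,0],[0,0,0],90],[[0,0,0],[0,0,0],90],[[0,0,0],[0,0,0],90],[[0,0,0],[0,0,0],90],[[0,0,0],[0,0,0],90],[[0,0,0],[0,0,0],90],[[0,0,0],[0,0,0],90],[[0,0,0],[0,0,0],90]]'

```text
clock: 14.15
tcp_pos: [0.4291, -0.2658, 0.2928]
orientation: [2.464, -1.948, 0.0]
contact_force: [-0.7, -0.4, -0.1]
grip_width: 0.0767
```

Run:
```python
from h import *
F=[r.grab_frame("wrist")[90:170,240:320].astype(float) for _ in range(12)]
print("frame diffs",[round(np.abs(F[i]-F[0]).mean(),2) for i in range(1,12)],r.get_obs()["clock"])
```

```text
frame diffs [np.float64(0.27), np.float64(0.27), np.float64(0.27), np.float64(0.28), np.float64(0.28), np.float64(0.27), np.float64(0.28), np.float64(0.27), np.float64(0.28), np.float64(0.28), np.float64(0.27)] 14.75
```

The frame differences are constant at noise level, so the sinker is still.

```bash
python3 -c "
from bench import r
print(r.hand_in())"
```

```text
the job is handed in; nothing more can be done
None
```

The longer sinker now hangs by its loop in the snap hook, and the job was handed in at about 14.8 s on the robot's clock.

I gripped the loop at its top corners with 30 N, threaded it over the nose and pressed the wire down through the gate. At a mid-press reading the gate pushed back about 3.7 N. That dropped to nothing once the wire was past it, and the gate bar then showed above the wire. I then opened the gripper and drew it back.

**Last checks:**
- The wrist and top pictures show the sinker hanging from the hook with the gate shut above its wire and the gripper clear.
- Twelve pictures over 0.6 s differed only by image noise, so it hangs still.
- Wrist force readings between moves stayed under 8 N. The highest, about 7 N, came while gripping the sinker on the worktop.
- I did not look at the shorter sinker again at the end. It was in its place in the picture taken just before threading, and nothing went near it afterwards.
- No check failed. The only disagreement was that the camera views put the hook nose 2 to 3 mm apart, well within the clearance.

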